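# Scrap the angle bracket down the chute

### The job

The L-shaped angle bracket on the raised ledge of the rework stand is scrap. Push it, without lifting it, off the open far edge of the ledge so that it drops into the chute below, and leave the channel and the pin plate standing where they are on the ledge.

Things in the scene. Friction and masses are not known exactly. Their poses are not given: they have to be found in the camera images.
- bracket: Scrap L-bracket, dark steel, about 140 g. Foot 50 (x) x 40 (y) x 5 mm lies flat on the ledge; a 5 mm plate 40 mm wide rises at the foot's -x end to 45 mm above the underside. Origin: centre of the foot's underside, z up; centre of mass 10 mm towards -x. Its x is within 30 deg of the stand's x (upright on the side away from the drop). In any of the ledge's three places.
- channel: A U-shaped channel of the same dark steel, to be left alone: base 50 mm along its x, 40 mm along its y, with a 5 mm thick wall up to 33 mm high at each x end. Origin: centre of the underside. Turned up to 30 degrees from the stand.
- pinplate: A flat dark steel plate 50 x 40 x 6 mm (along its x and y) with one round post, 16 mm across, standing in its middle up to 38 mm height; to be left alone. Origin: centre of the underside. Turned up to 30 degrees from the stand.
- stand: Fixed metal stand. Origin: at bench level below the middle of the ledge's far edge; x: push direction, out over the chute, within 18 deg of world x; z up. Flat rimless ledge: top z=150, x -170 to 0, y +-145 mm. Parts stand 54-78 mm before the edge at y about -80, 0, 80, any order. Open chute beyond: x 0 to 160, y +-128, floor sloping from z=95 at the edge to 15, walls 80-120 mm high.
There are look-alikes about, which are no part of the job. What is shaped like the bracket but blue, brown or purple is not meant.

How it is judged:
At the end, for the whole second after the job is handed in: The bracket lies at rest in the chute: its origin between the ledge's edge and the chute's far wall, between the side walls, at least 40 mm below the ledge's top; the channel and the pin plate are within 20 mm of where they stood (x of bracket in the frame of stand between 0.005 and 0.16 m and y of bracket in the frame of stand between -0.128 and 0.128 m and z of bracket in the frame of stand below 0.11 m and linear speed of bracket below 0.02 m/s and distance of each of channel, pinplate from where it was at the start of the episode below 0.02 m); the robot touches nothing.
It fails at once if the bracket is lifted more than 40 mm off the ledge (z of bracket in the frame of stand above 0.19 m).
It fails at once if the channel or the pin plate is shifted more than 20 mm (distance of any of channel, pinplate from where it was at the start of the episode above 0.02 m).
It also fails if it takes over 32 s, if anything falls off the work surface, if the arm or the gripper's body presses on something with over 40 N, if the wrist force passes 120 N, or if a joint passes its speed limit or range.

### The arm

A 7-joint arm with a two-finger parallel gripper is mounted at the origin on the work surface. World frame = base frame: x ahead of the robot, y to its left, z up, the work surface at z = 0. Lengths are in m, angles in rad, forces in N, time in s.
With the tool pointing down it reaches from about 0.425 to 0.875 m from the base axis. Payload 9.9 kg.
Tool frame: the origin (TCP) lies at the very end of the fingers, on their centre line; the grasp point (between the pads) lies 19 mm behind it; y points along the fingers, z is the direction in which the jaws open and shut, and the axes are right-handed (so a half turn about y gives the same grasp; the last joint's range is limited). The gripper opens to 85 mm and grips with 20 to 120 N. Pads are 22 mm wide; open, the fingers measure 114 mm over their backs; the gripper's body (76 mm by 85 mm) begins 54 mm behind the grasp point. The pads swing forward as they close: fully open they stand 13 mm farther back than shut.
Start: joints at [-1.307, 0.576, 0.025, 1.437, -0.015, 1.129, -0.057], TCP at [0.23, 0.635, 0.231] pointing down, gripper open.
Joint ranges: [-2.76, 2.76], [-0.34, 2.15], [-1.52, 1.57], [0.19, 2.46], [-1.09, 4.23], [0.17, 1.99], [-2.82, 2.82]. Speed limits (rad/s): [2.22, 2.22, 3.01, 3.01, 3.14, 3.14, 3.14].

### API

Orientations are given as a rotation vector (axis times angle).
In Python, from workcell import robot, vision gives the robot as it stands.
- The arm moves only by the shell command python3 -m creep 'ROWS' [OPENING] [FORCE]. ROWS is JSON, a list of rows, each a list of 6 numbers: the shift along the tool's x, y, z in m, then the turn, a rotation vector about the tool's x, y, z in degrees. A call has 1 to 20 rows; each row is the pose to reach, as a shift and turn from the pose measured when the call began, along the tool's axes at that moment; what a row does not reach only later rows make up. A row lasts 1/10 s, in which the tool goes at most 50 mm and 8.59 degrees, less where a joint would pass 70% of its speed; a pose out of reach is approached as far as the arm can. A call with a gripper value outside its range is refused whole. OPENING is the gripper command: -1 is shut, 1 is fully open, values between are in proportion, set as the call begins (- or left out, the last holds). The fingers move at their own pace and stop on an object; FORCE is the grip in N (left out, the last holds). Time passes only in rows, so rows that repeat a pose let the fingers close. It gives the time, the measured TCP pose, the force and the opening at its end, in the units of the state.
- robot.observe(): the state, without advancing time (a new reading comes with each control period).
- vision.camera(name): name is "scene" or "top" or "wrist"; returns the picture (420x560x3 uint8, red, green, blue); there is no depth.
- vision.calibration(name): a dict with "K" (3x3 intrinsics, pixels), "origin" and "rotation" of the camera in the world. Camera axes: x right, y down, z forward; pixel columns grow to the right and rows downward; lengths in m; the calibration is good to about 2 mm. A picture is of the moment at which its call begins: read the wrist's pose just before it. calibration takes no time and is no camera call; for the wrist camera it gives the pose at the moment of the call.
- robot.hand_in(): hands the job in, once; it reports no verdict.
The state is a dict: "time": time; "joints": joint angles; "qd": joint speeds; "joint_efforts": joint torques, N m; "tool_pos": TCP position; "orientation": TCP orientation; "force": force on the tool from outside, world axes, zero at the start; "torque": the same for the moment, N m; "finger_gap": opening from 0.0 (shut) to 1.0 (fully open).
Only numpy, scipy, OpenCV 4.12 (cv2) and the standard library are available. Lean on these libraries where they do the work, as an engineer would, in place of code of your own. Each camera call takes 0.05 s, during which the arm holds its last target. There are 200 camera calls.

## Working session

There is one attempt and no reset: what is moved stays moved. The work goes in short steps, Python scripts to look and compute and a shell command to move; the robot and the scene stay as the last step left them, time stands still between calls to the robot, and variables do not carry over. Pictures are saved under pics/ and viewed, about 8 in all and at most 12, crops included, and the job is handed in when it is done.

```bash
mkdir -p pics; ls; python3 - <<'E'
from workcell import robot, vision
import cv2, numpy as np
s=robot.observe(); print(s)
a=[]
for n in("scene","top"):
    im=vision.camera(n); cv2.imwrite(f"pics/{n}0.png",im[...,::-1]); c=vision.calibration(n); print(n,c)
E
```

```text
pics
{'time': 0.0, 'joints': array([-1.30681435,  0.57650349,  0.02483324,  1.43790785, -0.01500678,
        1.12898236, -0.05647117]), 'qd': array([ 5.05756992e-05,  7.11379563e-04, -1.35261898e-03,  6.90515596e-04,
        1.00077486e-04, -1.50009674e-03,  1.05210043e-03]), 'joint_efforts': array([-6.93017569e-05, -7.65758657e+01,  2.25035146e+00, -2.85982972e+01,
        1.52752205e-02,  1.26186732e-02, -4.58364559e-05]), 'tool_pos': array([0.22988313, 0.63417361, 0.2304617 ]), 'orientation': array([-1.55512774,  0.27306911, -0.2727394 ]), 'force': array([ 0.4064455 , -1.09920998,  0.31381408]), 'torque': array([0.0450186 , 0.00139812, 0.016967  ]), 'finger_gap': 0.9958491321679912}
scene {'K': array([[472.68664597,   0.        , 286.65760056],
       [  0.        , 472.68664597, 211.31976169],
       [  0.        ,   0.        ,   1.        ]]), 'origin': array([ 1.15631487, -0.66775402,  0.72081746]), 'rotation': array([-2.05759909, -0.78882744,  0.38732593])}
top {'K': array([[407.81128484,   0.        , 277.33657526],
       [  0.        , 407.81128484, 206.37568604],
       [  0.        ,   0.        ,   1.        ]]), 'origin': array([ 0.52555386, -0.00781125,  0.82461099]), 'rotation': array([-2.17398706,  2.19322779, -0.03323062])}
```

View pics/scene0.png

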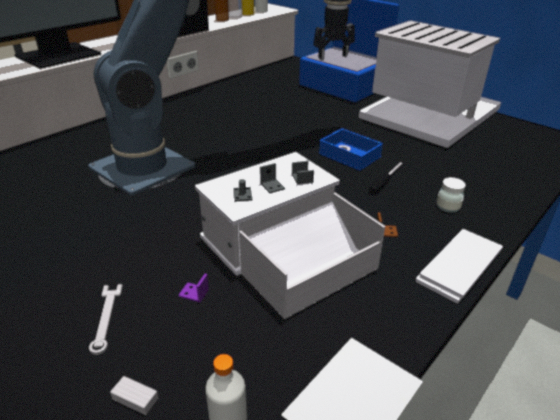

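View pics/top0.png

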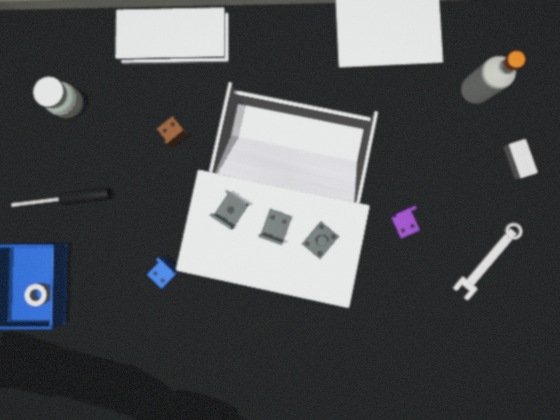

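The scene view shows three dark parts on the ledge: pin plate at (242,190), L-bracket in the middle at (270,178), channel at (303,173). In the top view, the ledge corners are about (197,170), (369,206), (350,306) and (177,270). The dark blobs there are at (230,209), (276,226) and (320,240), so the bracket is the middle one.

```bash
cat > h.py <<'E'
import numpy as np, cv2
from scipy.spatial.transform import Rotation as R
def ray(c,px,z):
    d=R.from_rotvec(c["rotation"]).apply(np.linalg.inv(c["K"])@np.array([px[0],px[1],1.]))
    return c["origin"]+d*(z-c["origin"][2])/d[2]
E
python3 - <<'E'
from h import *
from workcell import robot, vision
c=vision.calibration("top"); im=cv2.imread("pics/top0.png"); g=cv2.cvtColor(im,6)
P=[ray(c,p,.15) for p in [(197,170),(369,206),(350,306),(177,270)]]
for p in P: print(p.round(4))
for i in range(4): print(np.linalg.norm(P[i]-P[i-1]).round(4))
e=P[0]-P[1]; yaw=np.arctan2(-e[0],e[1]); O=(P[0]+P[1])/2
print("stand",O,np.degrees(yaw), "alt yaw",np.degrees(np.arctan2(*(P[0]-P[3]+P[1]-P[2])[[1,0]])))
Rs=R.from_euler('z',yaw)
poly=np.zeros(g.shape,np.uint8); cv2.fillPoly(poly,[np.array([(201,176),(364,210),(347,300),(182,266)])],255)
m=((g<150)&(poly>0)).astype(np.uint8)
n,l,st,ce=cv2.connectedComponentsWithStats(m)
for i in range(1,n):
    if st[i,4]<100: continue
    r=cv2.minAreaRect(np.argwhere(l==i)[:,::-1].astype(np.float32)); w=ray(c,r[0],.16)
    print(st[i],r,w.round(4),Rs.inv().apply(w-O).round(4))
crop=cv2.resize(im[165:310,170:375],None,fx=3.8,fy=3.8,interpolation=2); cv2.imwrite("pics/crop.png",crop)
s=robot.observe(); T=R.from_rotvec(s["orientation"]); print("tool axes cols",T.as_matrix().round(3))
E
```

```text
[0.6235 0.1411 0.15  ]
[ 0.5605 -0.1439  0.15  ]
[ 0.3977 -0.1099  0.15  ]
[0.4576 0.1739 0.15  ]
0.1691
0.2919
0.1664
0.2901
stand [ 0.5920361 -0.00143    0.15     ] -12.460123096139817 alt yaw -11.503603749578724
[211 192  38  37 692] ((229.49996948242188, 209.49998474121094), (25.793556213378906, 30.231159210205078), 33.690067291259766) [0.5564 0.0853 0.16  ] [-0.0535  0.077   0.01  ]
[259 210  32  34 664] ((275.41778564453125, 226.2191619873047), (24.578641891479492, 29.377330780029297), 20.556045532226562) [0.5285 0.0104 0.16  ] [-0.0646 -0.0022  0.01  ]
[303 222  35  36 659] ((320.0154724121094, 239.6597900390625), (23.021682739257812, 28.788455963134766), 39.47245788574219) [ 0.5061 -0.0618  0.16  ] [-0.0709 -0.0775  0.01  ]
tool axes cols [[ 0.94  -0.     0.341]
 [-0.341 -0.001  0.94 ]
 [ 0.    -1.    -0.001]]
```

View pics/crop.png

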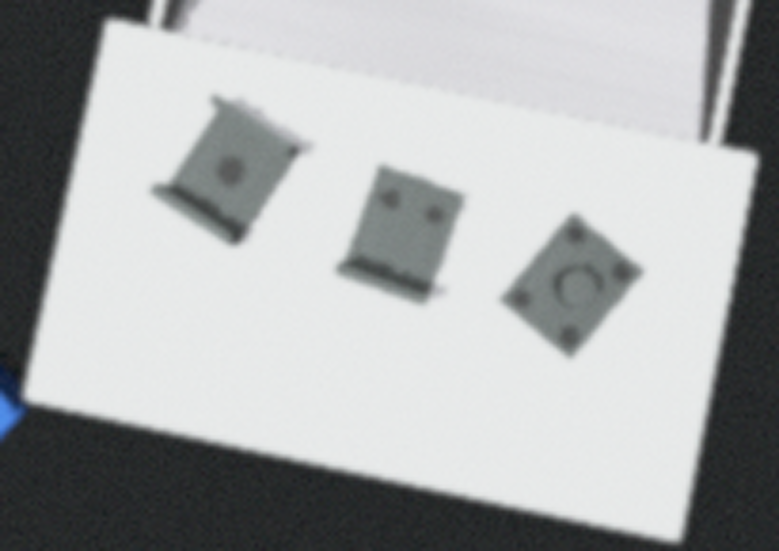

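The crop confirms the bracket is in the middle, with its upright on the near side and two holes in the foot. The foot's far edge runs (382,165) to (463,195) in crop pixels. The channel is on the left and the pin plate on the right.

```bash
python3 - <<'E'
from h import *
from workcell import robot, vision
c=vision.calibration("top")
f=lambda u,v,z: ray(c,(170+u/3.8,165+v/3.8),z)
a,b=f(382,165,.155),f(463,195,.155); u0,u1=f(338,268,.195),f(427,303,.195)
print(np.linalg.norm(a-b),np.linalg.norm(u0-u1)) 
for p,q in((a,b),(u0,u1)): print("yaw",np.degrees(np.arctan2(-(p-q)[0],(p-q)[1])))
yaw=np.arctan2(-(a-b)[0],(a-b)[1]); x=np.array([np.cos(yaw),np.sin(yaw),0])
C=(a+b)/2-.025*x; print("centre",C,"back from upright",(u0+u1)/2, ((u0+u1)/2-C)@x)
s=robot.observe(); T=R.from_rotvec(s["orientation"])
for d in(-.025-.011-.022,.05): 
    t=C+d*x; t[2]=.231; print(t,"tool shift",T.inv().apply(t-s["tool_pos"]).round(4))
E
```

```text
0.03735659934109562 0.03877221086621339
yaw -20.851415397405862
yaw -21.827845486150093
centre [0.52780745 0.00977299 0.155     ] back from upright [0.50700166 0.01694583 0.195     ] -0.021996284812795093
[0.47360606 0.03041784 0.231     ] tool shift [ 4.349e-01  3.000e-04 -4.846e-01]
[ 0.57453278 -0.0080243   0.231     ] tool shift [ 5.429e-01  3.000e-04 -4.863e-01]
```

```bash
python3 -m creep '[[0.01,-0.01,-0.015,0,0,0],[0.035,-0.015,-0.045,0,0,0],[0.06,-0.015,-0.08,0,1,0],[0.09,-0.015,-0.115,0,1,0],[0.12,-0.015,-0.15,0,1,0],[0.15,-0.015,-0.185,0,1,0],[0.18,-0.015,-0.22,0,1,0],[0.21,-0.015,-0.255,0,1,0],[0.245,-0.015,-0.29,0,1,0],[0.28,-0.015,-0.325,0,1,0],[0.31,-0.015,-0.36,0,1,0],[0.34,-0.015,-0.395,0,1,0],[0.37,-0.015,-0.425,0,1,0],[0.395,-0.015,-0.45,0,1,0],[0.415,-0.015,-0.47,0,1,0],[0.425,-0.015,-0.48,0,1,0],[0.43,-0.015,-0.485,0,1,0],[0.43,-0.015,-0.485,0,1,0],[0.43,-0.015,-0.485,0,1,0],[0.43,-0.015,-0.485,0,1,0]]' -1
python3 - <<'E'
from h import *
from workcell import robot, vision
s=robot.observe();T=R.from_rotvec(s["orientation"]).as_matrix();print(s["time"],s["tool_pos"],T.round(3),s["force"],s["finger_gap"])
im=vision.camera("wrist"); cv2.imwrite("pics/w1.png",im[...,::-1])
E
```

```text
time: 2.1
tool_pos: [0.4685, 0.0328, 0.2463]
orientation: [-1.553, 0.286, -0.285]
force: [0.6, 0.3, -0.0]
finger_gap: -0.001
2.1 [0.46846494 0.03276121 0.24629561] [[ 0.935 -0.001  0.356]
 [-0.356 -0.001  0.935]
 [-0.    -1.    -0.001]] [ 0.58031991  0.25008004 -0.04331465] -0.0013692378244678956
```

View pics/w1.png

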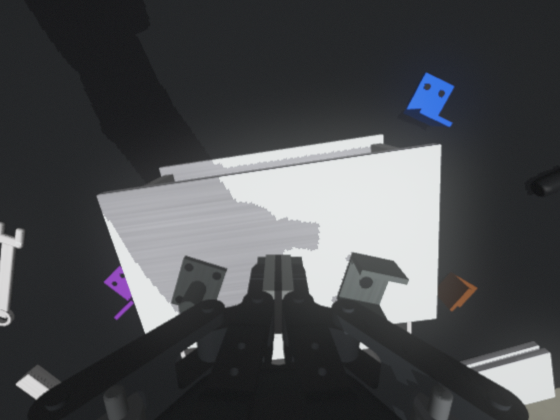

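The fingers are shut and hide the bracket, centred between the pin plate (200,285) and the channel (370,280), so they line up with it sideways. Next I descend behind it.

```bash
python3 -m creep '[[0,0.02,0,0,0,0],[0,0.045,0,0,0,0],[0,0.065,0,0,0,0],[0,0.08,0,0,0,0],[0,0.086,0,0,0,0],[0,0.086,0,0,0,0],[0,0.086,0,0,0,0]]' -1
python3 - <<'E'
from h import *
from workcell import vision
im=vision.camera("scene"); cv2.imwrite("pics/s1.png",cv2.resize(im[130:260,170:370,::-1],None,fx=4,fy=4,interpolation=2))
E
```

```text
time: 2.85
tool_pos: [0.4688, 0.0329, 0.1609]
orientation: [-1.553, 0.285, -0.285]
force: [0.2, -0.5, 0.5]
finger_gap: -0.003
```

View pics/s1.png

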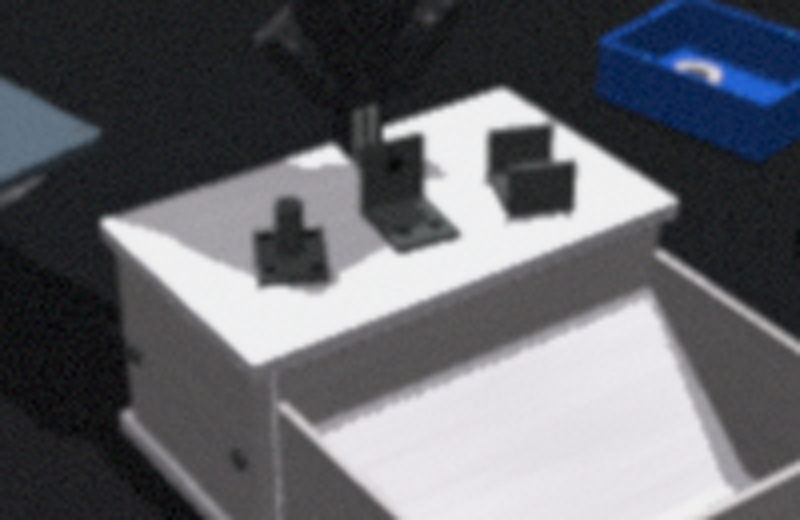

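The fingers (365,130) stand directly behind the upright (390,170). I push part way, then check.

```bash
python3 -m creep '[[0.008,0,0,0,0,0],[0.016,0,0,0,0,0],[0.022,0,0,0,0,0],[0.026,0,0,0,0,0],[0.03,0,0,0,0,0],[0.034,0,0,0,0,0],[0.038,0,0,0,0,0],[0.042,0,0,0,0,0],[0.046,0,0,0,0,0],[0.05,0,0,0,0,0],[0.054,0,0,0,0,0],[0.058,0,0,0,0,0],[0.062,0,0,0,0,0],[0.066,0,0,0,0,0],[0.07,0,0,0,0,0],[0.072,0,0,0,0,0],[0.072,0,0,0,0,0]]' -1
python3 - <<'E'
from h import *
from workcell import vision
im=vision.camera("scene"); cv2.imwrite("pics/s2.png",cv2.resize(im[130:260,170:370,::-1],None,fx=4,fy=4,interpolation=2))
E
```

```text
time: 4.6
tool_pos: [0.5366, 0.0071, 0.1611]
orientation: [-1.553, 0.284, -0.286]
force: [-0.5, -0.1, 0.9]
finger_gap: 0.0
```

View pics/s2.png

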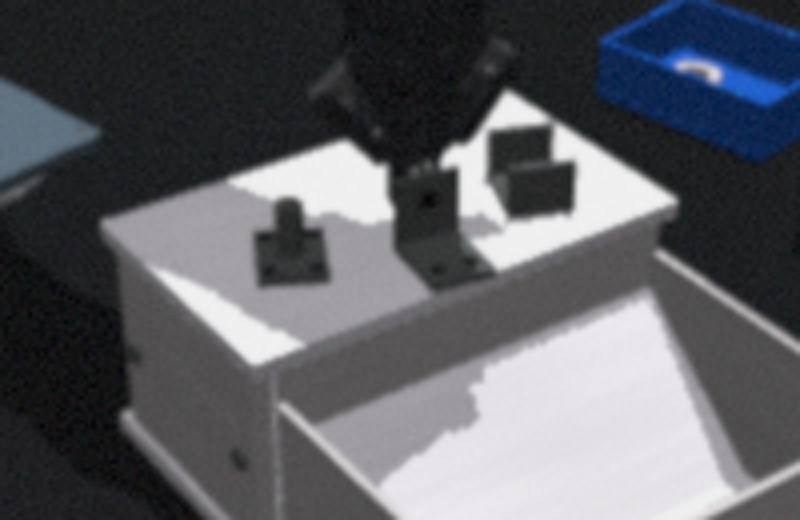

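The bracket has slid straight with no turn, its front edge now at the ledge's rim (450,280), and the neighbours have not moved. I push it off.

```bash
python3 -m creep '[[0.005,0,0,0,0,0],[0.01,0,0,0,0,0],[0.015,0,0,0,0,0],[0.02,0,0,0,0,0],[0.025,0,0,0,0,0],[0.03,0,0,0,0,0],[0.036,0,0,0,0,0],[0.042,0,0,0,0,0],[0.05,0,0,0,0,0],[0.058,0,0,0,0,0],[0.064,0,0,0,0,0],[0.064,0,0,0,0,0],[0.064,0,0,0,0,0],[0.064,0,0,0,0,0]]' -1
python3 - <<'E'
from h import *
from workcell import vision
im=vision.camera("scene"); cv2.imwrite("pics/s3.png",cv2.resize(im[130:310,170:390,::-1],None,fx=3.3,fy=3.3,interpolation=2))
E
```

```text
time: 6.05
tool_pos: [0.596, -0.0155, 0.1612]
orientation: [-1.553, 0.285, -0.286]
force: [-0.0, 0.6, -0.8]
finger_gap: -0.0
```

View pics/s3.png

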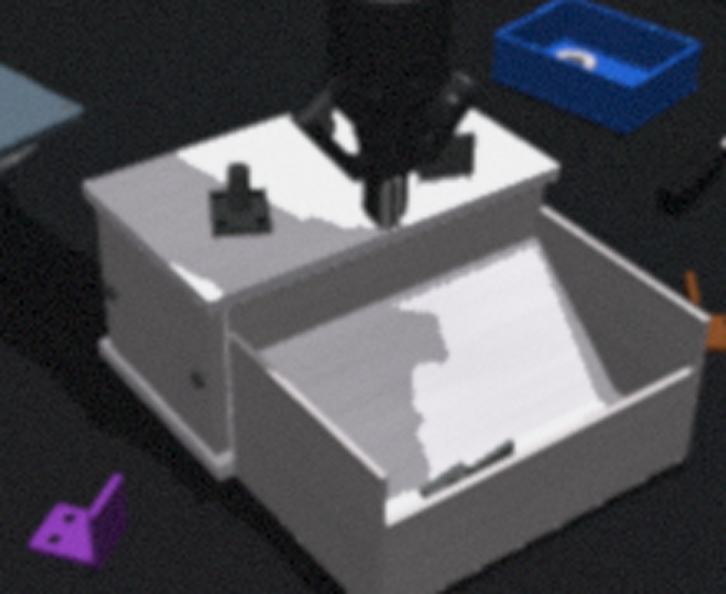

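The bracket has dropped and lies at the chute's far wall (470,470). I raise the tool straight up, back it off and check from above.

```bash
python3 -m creep '[[0,-0.02,0,0,0,0],[0,-0.05,0,0,0,0],[0,-0.085,0,0,0,0],[-0.02,-0.11,0,0,0,0],[-0.05,-0.12,0,0,0,0],[-0.08,-0.12,0,0,0,0],[-0.11,-0.12,0,0,0,0],[-0.12,-0.12,0,0,0,0],[-0.12,-0.12,0,0,0,0],[-0.12,-0.12,0,0,0,0],[-0.12,-0.12,0,0,0,0]]' -1
python3 - <<'E'
from h import *
from workcell import vision
im=vision.camera("top"); sc=vision.camera("scene")
a=cv2.resize(im[70:310,165:385,::-1],None,fx=1.8,fy=1.8); b=cv2.resize(sc[130:310,170:390,::-1],(396,432)); cv2.imwrite("pics/t4.png",np.hstack([a,b]))
E
```

```text
time: 7.2
tool_pos: [0.4847, 0.0269, 0.281]
orientation: [-1.553, 0.285, -0.287]
force: [0.7, 0.7, -0.1]
finger_gap: -0.001
```

View pics/t4.png

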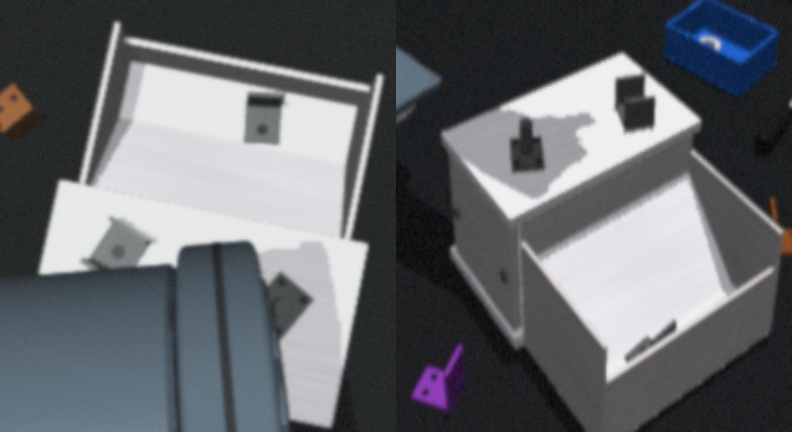

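From above, the bracket lies on the chute floor at (263,118), inside all the walls. The channel and pin plate look unmoved. I make one numeric check and then hand in.

```bash
python3 - <<'E'
from h import *
from workcell import robot, vision
c=vision.calibration("top"); yaw=np.radians(-12); O=np.array([.592,-.0014,0])
for z in(.02,.05): print(R.from_euler('z',-yaw).apply(ray(c,(165+263/1.8,70+118/1.8),z)-O).round(3))
a=vision.camera("scene").astype(int); b=vision.camera("scene").astype(int)
d=np.abs(a-b).max(2); print("motion in chute",d[200:310,240:390].max(), "elsewhere", d[:60,300:].max())
o=cv2.imread("pics/scene0.png")[...,::-1]
f=lambda i,r:[np.argwhere(i[r[0]:r[1],r[2]:r[3]].max(2)<80).mean(0).round(2)]
for r in((176,204,228,256),(158,188,286,318)): print(f(o,r),f(b,r))
print(robot.hand_in())
E
```

```text
[ 0.126 -0.031  0.02 ]
[ 0.119 -0.031  0.05 ]
motion in chute 20 elsewhere 26
[array([15.75, 14.19])] [array([16.08, 14.27])]
[array([13.34, 17.48])] [array([13.38, 17.47])]
the job is handed in; nothing more can be done
None
```

The scrap bracket is in the chute and the job is handed in. With the fingers shut I pushed low against its upright, slid it along its own axis off the ledge's far edge, and backed the arm off clear. The job took about 7.5 s of the 32 s allowed.

Last checks before handing in; none of them failed or disagreed:
- **Bracket:** it lies at about x 0.12, y -0.03 m in the stand's frame, which is inside the limits. That comes from one top view with an assumed height of 20–50 mm. Two successive pictures showed no motion beyond image noise.
- **Channel and pin plate:** their dark blobs in the scene view shifted by 0.4 px or less from the start, which is less than 1 mm.
- **Robot:** the tool was free of contact at z = 0.28 m. No force reading at the end of a move was above about 1 N; I did not record the forces during the moves.

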